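Lay up the bearings in the vacuum canister

ROBOT

A 6-joint arm with a two-finger parallel gripper is mounted at the origin on the work surface. World frame = base frame: x ahead of the robot, y to its left, z up, the work surface at z = 0. Lengths are in m, angles in rad, forces in N, time in s.
With the tool pointing down it reaches from about 0.275 to 0.875 m from the base axis. Payload 12.5 kg.
Tool frame: the origin (TCP) lies at the very end of the fingers, on their centre line; the grasp point (between the pads) lies 19 mm behind it; z points along the fingers, y is the line along which they close (so a half turn about z gives the same grasp; the last joint's range is limited). The gripper opens to 85 mm and grips with 20 to 120 N. Pads are 22 mm wide; open, the fingers measure 114 mm over their backs; the gripper's body (76 mm by 85 mm) begins 54 mm behind the grasp point. The pads swing forward as they close: fully open they stand 13 mm farther back than shut.
Start: joints at [-1.314, 0.351, 1.652, -0, 1.139, -0.085], TCP at [0.184, -0.518, 0.206] pointing down, gripper open.
Joint ranges: [-2.75, 2.75], [-0.79, 2.1], [0.01, 2.65], [-1.57, 4.71], [0.07, 3.14], [-2.87, 2.87]. Speed limits (rad/s): [2.22, 2.22, 2.79, 3.14, 3.14, 3.14].

INTERFACE

Orientations are given as a 3x3 rotation matrix whose columns are the frame's x, y, z axes.
In Python, from bench import manip gives the robot as it stands. Calls block until the motion is done:
- manip.move_ptp(position, orientation): joint-space move of the TCP to a pose.
- manip.move_l(position, attitude=None, max_speed=0.15): straight line of the TCP; attitude=None keeps the orientation; max_speed is the mean speed in m/s.
- manip.move_j(angles): joint-space move.
- manip.set_gripper(opening, effort=None): opening from 0.0 (shut) to 1.0 (fully open); effort is the grip in N (None keeps the last); returns when the fingers have stopped.
- manip.dwell(seconds).
- manip.inverse_kinematics(position, orientation): joint angles nearest the present ones, or None.
- manip.grab_frame(name): name is "scene" or "top" or "wrist"; returns (picture, depth): 480x640x3 uint8, red, green, blue; 480x640 float32, m along the optical axis (not along the pixel's ray), 0 where there is no reading.
- manip.get_calibration(name): a dict with "camera_matrix" (3x3 intrinsics, pixels), "R" (3x3) and "t" (3): a world point X has camera coordinates R X + t. Camera axes: x right, y down, z forward; pixel columns grow to the right and rows downward; lengths in m; the calibration is good to about 2 mm. A picture is of the moment at which its call begins: read the wrist's pose just before it. get_calibration takes no time and is no camera call; for the wrist camera it gives the pose at the moment of the call.
A pose or a line that the arm cannot do raises manip.Unreachable and nothing moves.
- manip.sign_off(): hands the job in; it is judged then, once.
Trained networks look in the newest picture that a camera, given by its name, has taken for a name from the list of things; names that differ only in an ending like _2 or _b are one class to them, and where a whole thing is asked for, a point or a joint stands for the part that bears it (a point fixed in the world has none). Each returns a list of dicts, best first, with "confidence" (0 to 1); they miss things now and then, are a little off and sometimes report something else, mostly with a low value. They report only what shows in the picture. A call takes as long as a camera call.
- manip.look_for(camera, name): "at" ([x, y, z] in m, in world coordinates, good to about 4 mm: the middle of the surface that is visible of it).
Readings, each from a call of its own:
- manip.current_time(): time.
- manip.current_qpos(): joint angles.
- manip.current_joint_vel(): joint speeds.
- manip.current_joint_torque(): joint torques, N m.
- manip.current_ee_pos(): TCP position.
- manip.current_tcp_rot(): TCP orientation.
- manip.current_force(): force on the tool from outside, world axes, zero at the start.
- manip.current_ft_torque(): the same for the moment, N m.
- manip.current_grip_width(): opening from 0.0 (shut) to 1.0 (fully open).
- manip.current_grip_force(): force on a finger pad.
Only numpy, scipy, OpenCV 4.12 (cv2) and the standard library are available. Lean on these libraries where they do the work, as an engineer would, in place of code of your own. Each camera call takes 0.05 s, during which the arm holds its last target. There are 200 camera calls.

TASK

Lay the wheel bearings up against rust: put every bearing that lies on the bench and the desiccant tin from the open drawer into the steel vacuum canister, and set the lid on squarely so that it sits fully down. Then pump the air out with three strokes of the plunger on the lid, each right down to its stop and all the way back up, and close the drawer fully. Leave the tools and other parts where they are and do not tip the canister over.

Things in the scene. Friction and masses are not known exactly. Their poses are not given: they have to be found in the camera images.
- bearing1: cartridge ball bearing, a flat steel disc with black seals and a dark bore (solid as far as gripping goes): 40 mm across, 12 mm thick, bore 17 mm, 65 g; lies flat somewhere on the bench. Origin: centre of its underside, z = its axis, up. May be absent (None) in a run: 2 to 5 bearings are there
- bearing2: cartridge ball bearing, a flat steel disc with black seals and a dark bore (solid as far as gripping goes): 40 mm across, 12 mm thick, bore 17 mm, 65 g; lies flat somewhere on the bench. Origin: centre of its underside, z = its axis, up. May be absent (None) in a run: 2 to 5 bearings are there
- bearing3: cartridge ball bearing, a flat steel disc with black seals and a dark bore (solid as far as gripping goes): 32 mm across, 10 mm thick, bore 12 mm, 37 g; lies flat somewhere on the bench. Origin: centre of its underside, z = its axis, up. May be absent (None) in a run: 2 to 5 bearings are there
- bearing4: cartridge ball bearing, a flat steel disc with black seals and a dark bore (solid as far as gripping goes): 32 mm across, 10 mm thick, bore 12 mm, 37 g; lies flat somewhere on the bench. Origin: centre of its underside, z = its axis, up. May be absent (None) in a run: 2 to 5 bearings are there
- bearing5: cartridge ball bearing, a flat steel disc with black seals and a dark bore (solid as far as gripping goes): 28 mm across, 8 mm thick, bore 12 mm, 22 g; lies flat somewhere on the bench. Origin: centre of its underside, z = its axis, up. May be absent (None) in a run: 2 to 5 bearings are there
- tin: round perforated aluminium desiccant tin, 44 mm across, 22 mm high, 45 g, standing in the open top drawer of the cabinet with its top up. Origin: centre of its underside
- can: the vacuum canister: round open stainless pot, 158 mm outside (161 mm over the rim bead), 72 mm high, wall 4.5 mm, floor 6 mm thick, inside 149 mm across and 66 mm deep; about 0.9 kg, loose on the bench. Origin: centre of its underside, z up
- can_in (a point): centre of the canister's inner floor, 6 mm above its origin
- can_rim (a point): centre of the canister's mouth, level with the rim, 72 mm above its origin
- lid: the canister's lid, lying right way up on the bench, 0.35 kg. Origin: centre of its underside, z up. Heights from there: plug that enters the mouth 0-12 mm (139 mm across, lowest 4 mm 129), black flange 12-20 mm (166 across), upright pump barrel 20-49 mm (plain cylinder 46 across, lift the lid by it), plunger above. Seated, the origin is 60 mm above the canister's origin
- lid_seat (a point): centre of the underside of the lid's flange, 12 mm above the lid's origin; meets can_rim when the lid is on
- plunger (a joint): travel of the pump plunger in the lid, m: 0 = up (it springs back there by itself), 0.016 = down at its stop. About 2 N starts it and 8.5 N holds it at the stop
- plunger_top (a point): centre of the top of the plunger's round black head (34 mm across, 10 mm thick, on a 14 mm stem); 78 mm above the lid's origin when up
- cab_drawer0 (a joint): top drawer of the grey steel two-drawer cabinet (fixed; 200 mm deep, 240 wide, 150 high; lower drawer shut), m: 0 = shut, grows as it slides out towards the robot; starts 0.09 to 0.12 out, stays where left, 1 to 2 N moves it. Heights above the bench: inner floor 85 mm, side walls to 128, front panel (15 mm thick, full width) to 138. Inside it is 198 mm wide
- cab_drawer0_handle (a point): middle of the top drawer's bar handle (about 10 mm thick, 120 mm long), 35 mm in front of the drawer's front panel and 112 mm above the bench; moves with the drawer. Its x axis points straight into the cabinet (pushing that way shuts the drawer), y along the bar, z up
- cog: bystander: flat dark bicycle sprocket with teeth, 66 mm across, 4 mm thick, with a wide bore; lies among the bearings and stays where it is. Origin: centre of its underside
- socket: bystander: upright steel socket, 24 mm across, 38 mm high
- spanner: bystander: spanner 170 mm long, 35 mm wide at the jaws, lying along its own x, origin at mid-length
- grease_tub: bystander: tub of grease, 72 mm across, 65 mm high
- screwdriver: bystander: screwdriver 200 mm long, at most 28 mm thick, lying along its own x, origin at mid-length
- spray_can: bystander: spray can, 58 mm across, 170 mm high
- bell: bystander: aluminium bicycle bell, 54 mm across, 38 mm high

How it is judged:
On the way, in this order (a step that is already met when the one before it is completed fails the run):
1. every bearing on the bench and the desiccant tin lie inside the canister (horizontal distance between each of bearing1, bearing2, bearing3, bearing4, bearing5, tin and can_in below 0.075 m and z of bearing1 in the frame of can between 0 and 0.055 m and z of bearing2 in the frame of can between 0 and 0.055 m and z of bearing3 in the frame of can between 0 and 0.055 m and z of bearing4 in the frame of can between 0 and 0.055 m and z of bearing5 in the frame of can between 0 and 0.055 m and z of tin in the frame of can between 0 and 0.055 m), for 0.2 s.
2. the lid sits square and fully down on the canister, let go of, with everything inside (all of step 1 and horizontal distance between lid_seat and can_rim below 0.009 m and z of lid_seat in the frame of can between 0.069 and 0.0745 m and angle between the z axis of lid and the z axis of can, either way round below 0.04 rad and angle between lid's own z axis and vertical below 0.1 rad and value of joint plunger below 0.003 m and contact force between the fingers and lid below 0.5 N), for 0.3 s.
3. first stroke: the plunger is pressed down to its stop, the lid seated (value of joint plunger above 0.0135 m and horizontal distance between lid_seat and can_rim below 0.009 m and z of lid_seat in the frame of can between 0.069 and 0.0745 m and angle between the z axis of lid and the z axis of can, either way round below 0.04 rad and angle between lid's own z axis and vertical below 0.1 rad), for 0.1 s.
4. first stroke: the plunger has come all the way back up, the lid still seated (value of joint plunger below 0.003 m and horizontal distance between lid_seat and can_rim below 0.009 m and z of lid_seat in the frame of can between 0.069 and 0.0745 m and angle between the z axis of lid and the z axis of can, either way round below 0.04 rad and angle between lid's own z axis and vertical below 0.1 rad), for 0.1 s.
5. second stroke: the plunger is pressed down to its stop, the lid seated (all of step 3), for 0.1 s.
6. second stroke: the plunger has come all the way back up, the lid still seated (all of step 4), for 0.1 s.
7. third stroke: the plunger is pressed down to its stop, the lid seated (all of step 5), for 0.1 s.
8. third stroke: the plunger has come all the way back up, the lid still seated (all of step 6), for 0.1 s.
At the end, for the whole second after the job is handed in: Every bearing present and the tin are in the canister; lid square on it (centred within 9 mm, flange within 2.5 mm of the rim); plunger up after three full strokes (past 13.5 mm, back under 3 mm); drawer shut within 5 mm; canister level; bystanders within 40 mm of where they stood (all of step 1 and all of step 8 and value of joint cab_drawer0 below 0.005 m and angle between can's own z axis and vertical below 0.05 rad and linear speed of each of lid, can below 0.02 m/s); the robot touches nothing.
It fails at once if a bystander (sprocket, socket, spanner, grease tub, screwdriver, spray can or bell) is pushed more than 40 mm from where it stood (distance of any of cog, socket, spanner, grease_tub, screwdriver, spray_can, bell from where it was at the start of the episode above 0.04 m).
It fails at once if the canister is tipped by more than about 25 degrees (angle between can's own z axis and vertical above 0.45 rad).
Of bearing1, bearing2, bearing3, bearing4, bearing5 only 2 to 5 are there at a start; the rules pass over those that are not, and their reading is None.
At some moment in a run one of bearing1, bearing2, bearing3, bearing4, bearing5 may be knocked a few centimetres aside while the robot is not near it.
Once in a run the grip may slacken for a moment while it holds something.
It also fails if it takes over 210 s, if anything falls off the work surface, if the arm or the gripper's body presses on something with over 40 N, if the wrist force passes 120 N, or if a joint passes its speed limit or range.

## Working session

There is one attempt and no reset: what is moved stays moved. The work goes in short steps, each a Python script; the robot and the scene stay as the last script left them, time stands still between calls to the robot, and variables do not carry over. Pictures are saved under pics/ and viewed, at most 14 in all, crops included, and the job is handed in when it is done.

```bash
ls; mkdir -p pics; python3 - <<'E'
from bench import manip as m
import cv2
for c in ["top","scene"]:
    p,d=m.grab_frame(c); cv2.imwrite(f"pics/{c}0.png",p[:,:,::-1])
    for n in ["bearing1","bearing3","bearing5","tin","can","lid","plunger_top","cab_drawer0_handle","cog","socket","spanner","grease_tub","screwdriver","spray_can","bell"]:
        print(c,n,[(round(q["confidence"],2),[round(float(v),3) for v in q["at"]]) for q in m.look_for(c,n)])
    k=m.get_calibration(c); print(k)
print(m.current_time())
E
```

```text
pics
top bearing1 [(0.8, [0.435, 0.162, 0.015]), (0.77, [0.45, -0.045, 0.014]), (0.67, [0.428, 0.051, 0.007]), (0.56, [0.355, 0.307, 0.013]), (0.47, [0.421, -0.175, 0.011]), (0.36, [0.57, 0.354, 0.089])]
top bearing3 [(0.8, [0.435, 0.162, 0.015]), (0.77, [0.45, -0.045, 0.014]), (0.67, [0.428, 0.051, 0.007]), (0.56, [0.355, 0.307, 0.013]), (0.47, [0.421, -0.175, 0.011]), (0.36, [0.57, 0.354, 0.089])]
top bearing5 [(0.8, [0.435, 0.162, 0.015]), (0.77, [0.45, -0.045, 0.014]), (0.67, [0.428, 0.051, 0.007]), (0.56, [0.355, 0.307, 0.013]), (0.47, [0.421, -0.175, 0.011]), (0.36, [0.57, 0.354, 0.089])]
top tin [(0.7, [0.593, 0.369, 0.104]), (0.45, [0.424, -0.177, 0.013])]
top can [(0.67, [0.556, -0.278, 0.003]), (0.24, [0.505, -0.432, 0.032])]
top lid [(0.78, [0.609, -0.031, 0.017]), (0.59, [0.504, -0.434, 0.032])]
top plunger_top [(0.75, [0.739, -0.135, 0.037]), (0.72, [0.608, -0.031, 0.082]), (0.35, [0.451, -0.043, 0.01])]
top cab_drawer0_handle [(0.84, [0.569, 0.358, 0.088]), (0.66, [0.451, -0.045, 0.01])]
top cog [(0.77, [0.391, -0.279, 0.004]), (0.17, [0.353, 0.305, 0.013])]
top socket 
[... 1489 characters left out ...]
809, 0.028, 0.06])]
scene spanner [(0.81, [0.742, -0.265, 0.003]), (0.72, [0.615, -0.048, 0.021])]
scene grease_tub [(0.95, [0.808, 0.03, 0.057])]
scene screwdriver [(0.57, [0.39, -0.408, 0.023])]
scene spray_can [(0.8, [0.698, -0.439, 0.148]), (0.65, [0.742, -0.262, 0.004])]
scene bell [(0.28, [0.612, -0.036, 0.08])]
{'camera_matrix': array([[520.29446151,   0.        , 324.72297269],
       [  0.        , 520.29446151, 243.95335107],
       [  0.        ,   0.        ,   1.        ]]), 'R': array([[ 0.86325409,  0.50450986,  0.01619179],
       [ 0.38213472, -0.63223008, -0.67398678],
       [-0.32979603,  0.58800929, -0.73856594]]), 't': array([-0.46458946, -0.18134781,  1.38355173])}
1.6
```

View pics/top0.png

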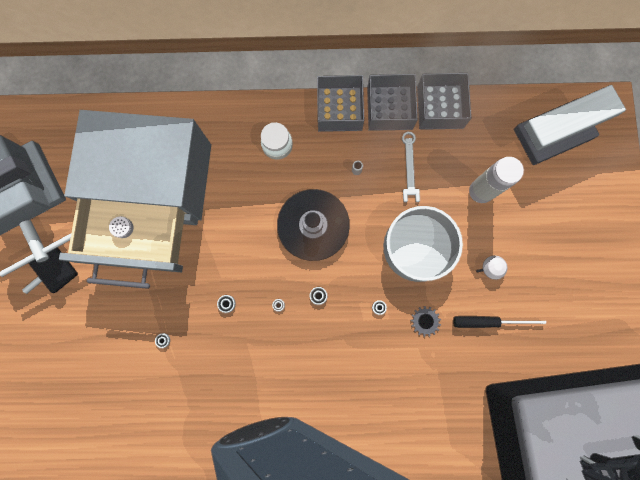

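View pics/scene0.png

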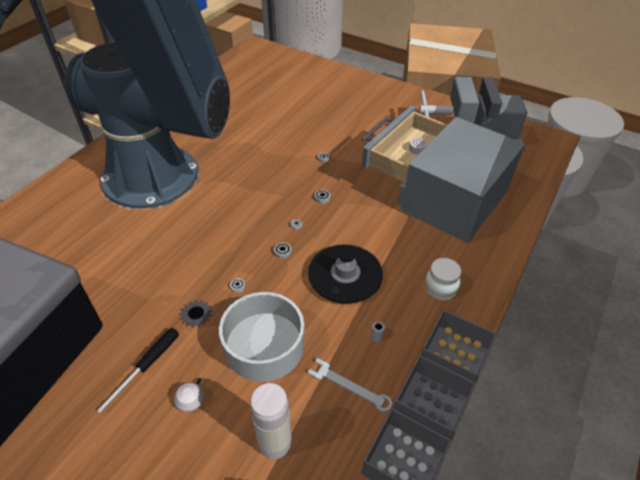

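The top view shows five bearings at px (226,304), (278,305), (318,296), (379,308) and (162,341). The can is at (424,243), the lid at (313,224) and the tin in the drawer at (120,227). The scene view agrees. The bell, screwdriver and sprocket stand close to the can. Next I refine these positions with depth.

```bash
cat > h.py <<'E'
from bench import manip as m
import numpy as np, cv2
from scipy.optimize import least_squares
def cloud(c):
    p,d=m.grab_frame(c); k=m.get_calibration(c); K=k["camera_matrix"]
    v,u=np.mgrid[:480,:640]
    X=np.stack([(u-K[0,2])*d/K[0,0],(v-K[1,2])*d/K[1,1],d],-1)
    W=(X-k["t"])@k["R"]; W[d==0]=np.nan
    return p,W
def near(W,xy,r,z0,z1):
    s=(np.hypot(W[...,0]-xy[0],W[...,1]-xy[1])<r)&(W[...,2]>z0)&(W[...,2]<z1)
    return W[s]
def circ(P,r):
    f=lambda q:np.hypot(P[:,0]-q[0],P[:,1]-q[1])-r
    return least_squares(f,P[:,:2].mean(0),loss="soft_l1",f_scale=0.002).x
def rot(yaw):  # tool down, closing axis y at angle yaw
    y=np.array([np.cos(yaw),np.sin(yaw),0]); z=np.array([0,0,-1.])
    return np.stack([np.cross(y,z),y,z],1)
def best(pos,yaw):  # choose between half turns by last-joint margin
    c=[(abs(q[5]),R) for R in (rot(yaw),rot(yaw+np.pi)) if (q:=m.inverse_kinematics(pos,R)) is not None]
    return min(c,key=lambda t:t[0])[1]
E
python3 - <<'E'
from h import *
np.set_printoptions(precision=4,suppress=True)
p,W=cloud("top")
P=near(W,(.555,-.275),.1,.069,.076); print("can",len(P),circ(P,.0775),np.median(P[:,2]))
P=near(W,(.609,-.031),.095,.012,.028)
print("lid",len(P),P.mean(0),(P.min(0)+P.max(0))/2)
P=near(W,(.609,-.031),.03,.07,.09); print("plunger",len(P),P.mean(0))
P=near(W,(.593,.367),.03,.102,.114); print("tin",len(P),P.mean(0))
for b in [(.435,.16),(.45,-.045),(.428,.048),(.355,.306),(.421,-.178)]:
    P=near(W,b,.03,.005,.02); print(len(P),P.mean(0),P[:,:2].max(0)-P[:,:2].min(0))
P=near(W,(.54,.35),.2,.134,.142); vt=cv2.fitLine(P[:,:2].astype(np.float32),cv2.DIST_HUBER,0,.01,.01).ravel(); print("panel",len(P),vt,P.min(0),P.max(0))
P=near(W,(.53,.35),.09,.100,.122);P=P[P[:,0]<.56]; print("handle",len(P),P.mean(0))
P=near(W,(.72,.34),.25,.144,.157); print("cabtop",cv2.minAreaRect(P[:,:2].astype(np.float32)))
print(m.current_tcp_rot(), m.get_calibration("wrist")["R"])
for b in [(.435,.16),(.355,.306),(.61,-.03),(.593,.367),(.555,-.275)]:
    for y in (0,1.57): print(b,y,[m.inverse_kinematics([*b,.1],rot(y+o)) for o in (0,np.pi)])
E
```

```text
can 593 [ 0.5551 -0.2716] 0.07128359150823484
lid 3739 [ 0.6069 -0.0343  0.0188] [ 0.6084 -0.0347  0.0198]
plunger 187 [ 0.608  -0.0343  0.0763]
tin 337 [0.5944 0.3682 0.1052]
255 [0.4329 0.1627 0.0108] [0.0378 0.0392]
248 [ 0.4481 -0.044   0.0112] [0.0378 0.036 ]
98 [0.4285 0.0459 0.0076] [0.0244 0.027 ]
164 [0.3537 0.3044 0.0088] [0.0308 0.0303]
159 [ 0.4204 -0.1787  0.0093] [0.0309 0.0307]
panel 831 [0.0967 0.9953 0.5209 0.3929] [0.5002 0.2192 0.134 ] [0.6917 0.4729 0.1419]
handle 502 [0.4838 0.3591 0.114 ]
cabtop ((0.7277491092681885, 0.3969527781009674), (0.21434767544269562, 0.38544121384620667), 1.8120771646499634)
[[ 0.9422  0.3352  0.    ]
 [ 0.3352 -0.9422  0.    ]
 [ 0.     -0.     -1.    ]] [[ 0.335  -0.9422 -0.0002]
 [-0.8929 -0.3175  0.3192]
 [-0.3008 -0.1068 -0.9477]]
(0.435, 0.16) 0 [array([ 0.252 ,  0.3484,  1.9657, -0.    ,  0.8275,  0.252 ]), None]
(0.435, 0.16) 1.57 [array([ 0.252 ,  0.3484,  1.9657, -0.    ,  0.8275, -1.318 ]), array([ 0.252 ,  0.3484,  1.9657, -0.    ,  0.8275,  1.8236])]
(0.355, 0.306) 0 [array([ 0.612 ,  0.3565,  1.9529, -0.    ,  0.8321,  0.6
[... 332 characters left out ...]
.1254,  0.5792,  1.5776, -0.    ,  0.9848, -1.6954]), array([-0.1254,  0.5792,  1.5776, -0.    ,  0.9848,  1.4462])]
(0.593, 0.367) 0 [array([ 0.4875,  0.7246,  1.3122, -0.    ,  1.1048,  0.4875]), array([ 0.4875,  0.7246,  1.3122, -0.    ,  1.1048, -2.6541])]
(0.593, 0.367) 1.57 [array([ 0.4875,  0.7246,  1.3122, -0.    ,  1.1048, -1.0825]), array([ 0.4875,  0.7246,  1.3122, -0.    ,  1.1048,  2.0591])]
(0.555, -0.275) 0 [array([-0.5352,  0.5932,  1.5527, -0.    ,  0.9958, -0.5352]), array([-0.5352,  0.5932,  1.5527, -0.    ,  0.9958,  2.6064])]
(0.555, -0.275) 1.57 [array([-0.5352,  0.5932,  1.5527, -0.    ,  0.9958, -2.1052]), array([-0.5352,  0.5932,  1.5527, -0.    ,  0.9958,  1.0364])]
```

```bash
cat >> h.py <<'E'
CAN=np.array([.5551,-.2716]); HI=.2
def find(xy,h,name="bearing1",rng=.06):
    """wrist look from above; returns refined xy or None"""
    p,W=cloud("wrist")
    c=[q for q in m.look_for("wrist",name) if q["confidence"]>.3 and np.hypot(*(np.array(q["at"][:2])-xy))<rng]
    if not c: return None,p
    a=np.array(c[0]["at"][:2])
    P=near(W,a,.03,h*.6,h+.006)
    return (P[:,:2].mean(0) if len(P)>30 else a),p
def width(): return m.current_grip_width()*.085
def pick(xy,dia,h,z,yaw=0.,name="bearing1",base=0.,effort=40):
    R=best([*xy,HI],yaw); m.move_ptp([*xy,HI],R)
    m.set_gripper(min(1,(dia+.024)/.085))
    f,p=find(xy,base+h,name)
    print("expected",xy,"wrist",f)
    if f is None: return False,p
    m.move_l([*f,HI],max_speed=.3); m.move_l([*f,z],max_speed=.2)
    m.set_gripper(0.,effort); m.move_l([*f,HI],max_speed=.25)
    print("width",width(),"force",m.current_grip_force(),"t",m.current_time())
    return abs(width()-dia)<.006,p
def place(phi,r,z,dia):
    s=CAN+r*np.array([np.cos(phi),np.sin(phi)])
    R=best([*s,HI],phi+np.pi/2); m.move_ptp([*s,HI],R)
    ok=abs(width()-dia)<.006; print("held at can",ok,width())
    m.move_l([*s,z],max_speed=.15); m.set_gripper((dia+.012)/.085)
    m.move_l([*s,HI],max_speed=.25); return ok
E
python3 - <<'E'
from h import *
ok,p=pick((.448,-.044),.04,.012,.001)
cv2.imwrite("pics/w1.png",p[:,:,::-1]); print(ok,m.current_force())
p,_=m.grab_frame("wrist"); cv2.imwrite("pics/w2.png",p[:,:,::-1])
E
```

```text
expected (0.448, -0.044) wrist [ 0.44828196 -0.04147214]
width 2.0823983975126243e-05 force 0.0 t 7.025
False [-1.16588643  0.61231974  0.58730053]
```

View pics/w1.png

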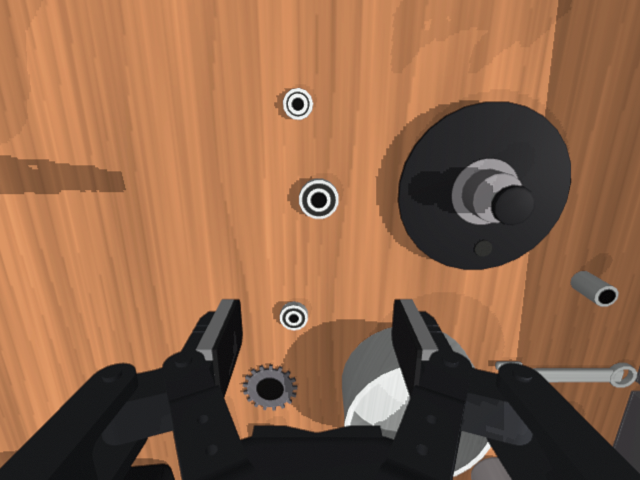

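View pics/w2.png

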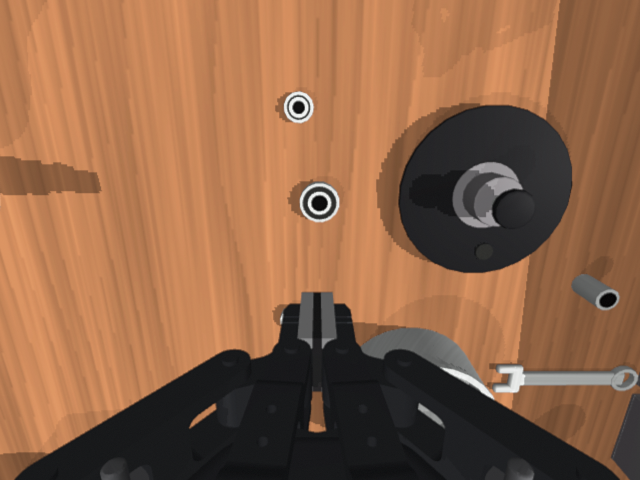

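w1 shows the bearing at (318,200), between the fingers. w2 shows it unmoved after closing, with the fingers shut at (318,300), so the grasp passed over it. I'll go down again and inspect.

```bash
python3 - <<'E'
from h import *
np.set_printoptions(precision=4,suppress=True)
xy=[.4483,-.0425]
m.set_gripper(.06/.085)
m.move_l([*xy,.03],max_speed=.2); m.move_l([*xy,.001],max_speed=.1)
print(m.current_ee_pos(),m.current_force(),m.current_grip_width())
p,_=m.grab_frame("wrist"); cv2.imwrite("pics/w3.png",p[:,:,::-1])
m.set_gripper(.048/.085); print(width(),m.current_ee_pos())
p,_=m.grab_frame("scene"); cv2.imwrite("pics/s3.png",cv2.resize(p[180:320,220:360,::-1],(700,700))[:600])
E
```

```text
[ 0.4485 -0.0425  0.0014] [ 0.442  -0.1107  0.3049] 0.7068868530880118
0.047612836611335474 [ 0.4485 -0.0425  0.0013]
```

View pics/w3.png

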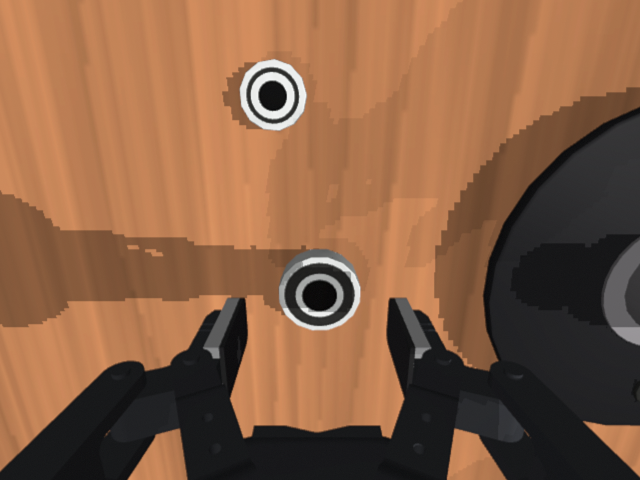

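The bearing is centred at (318,295), between the tips at rows 300-340. The fingertips look well above the bearing, so I'll measure tip height from depth against opening.

```bash
python3 - <<'E'
from h import *
np.set_printoptions(precision=4,suppress=True)
k=m.get_calibration("wrist"); print(k["camera_matrix"][0,0],-k["R"].T@k["t"])
def tips():
    p,W=cloud("wrist"); k=m.get_calibration("wrist")
    dark=(p.max(2)<140)&(W[...,2]>-.005)&(W[...,2]<.08)&(abs(W[...,1]+.0425)<.014)&(abs(W[...,0]-.4485)<.06)&(abs(W[...,0]-.4485)>.0215)
    P=W[dark]; print(round(width(),4),len(P),np.percentile(P[:,2],[0,1,5,25,50]) if len(P) else None); return P
tips()
m.set_gripper(.044/.085); tips()
m.set_gripper(0,30); print("w",width(),m.current_grip_force()); tips()
E
```

```text
364.7094532665285 [0.4471 0.04   0.1704]
0.0482 9167 [-0.0012 -0.0001  0.0006  0.0441  0.0598]
0.0442 8043 [-0.0016 -0.0001  0.0007  0.0447  0.062 ]
w 2.0450870522471588e-05 0.0
-0.0001 3130 [-0.0014 -0.0004  0.      0.0007  0.0012]
```

View pics/s3.png

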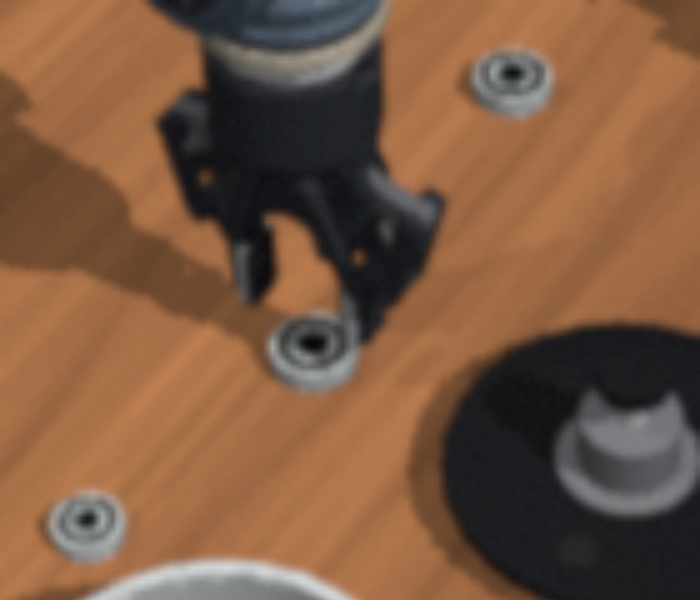

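```bash
python3 - <<'E'
from h import *
np.set_printoptions(precision=3,suppress=True)
p,W=cloud("wrist"); print(m.current_ee_pos(),m.current_qpos())
for v in range(250,420,8): print(v,p[v,310],W[v,310],p[v,270],W[v,270])
cv2.imwrite("pics/w4.png",p[:,:,::-1])
E
```

```text
[ 0.448 -0.042  0.001] [-0.198  0.523  2.042  0.     0.576 -0.198]
250 [101  93  89] [ 0.444 -0.023  0.003] [199 134  89] [ 0.424 -0.024  0.001]
258 [171 173 172] [ 0.444 -0.023  0.013] [135  91  61] [ 0.424 -0.028  0.   ]
266 [44 44 42] [ 0.444 -0.027  0.014] [135  90  60] [ 0.424 -0.033  0.   ]
274 [46 46 44] [ 0.444 -0.031  0.014] [134  90  60] [ 0.423 -0.037  0.001]
282 [195 197 195] [ 0.444 -0.035  0.013] [133  90  60] [ 0.423 -0.041  0.002]
290 [12 11 12] [ 0.444 -0.04   0.013] [133  89  60] [ 0.423 -0.046  0.001]
298 [92 92 92] [ 0.444 -0.031  0.037] [132  89  60] [ 0.423 -0.051 -0.   ]
306 [92 92 92] [ 0.444 -0.031  0.045] [149 101  67] [ 0.423 -0.055  0.001]
314 [92 93 93] [ 0.445 -0.031  0.049] [193 130  87] [ 0.423 -0.06   0.001]
322 [92 92 92] [ 0.445 -0.031  0.056] [192 129  86] [ 0.422 -0.065 -0.   ]
330 [93 92 93] [ 0.445 -0.031  0.06 ] [191 129  86] [ 0.422 -0.07   0.001]
338 [118 119 119] [ 0.445 -0.031  0.065] [190 128  86] [ 0.422 -0.075 -0.   ]
346 [98 98 99] [ 0.445 -0.034  0.065] [190 128  85] [ 0.422 -0.08   0.001]
354 [21 21 23] [ 0.445 -0.031  0.074] [33 28 27] [ 0.432 -0.035  0.068]
362 [18 19 21] [ 0.445 -0.035  0.072] [21 22 24] [ 0.433 -0.03   0.079]
370 [19 21 22] [ 0.445 -0.037  0.074] [23 23 26] [ 0.433 -0.031  0.082]
378 [19 20 23] [ 0.445 -0.04   0.075] [23 24 27] [ 0.434 -0.03   0.086]
386 [19 20 21] [ 0.445 -0.043  0.075] [23 23 25] [ 0.435 -0.026  0.094]
394 [17 20 22] [ 0.445 -0.046  0.074] [24 24 26] [ 0.436 -0.025  0.098]
402 [60 41 32] [ 0.445 -0.05   0.074] [24 25 26] [ 0.436 -0.025  0.101]
410 [55 38 29] [ 0.445 -0.052  0.075] [31 32 35] [ 0.436 -0.027  0.101]
418 [168 114  75] [ 0.443 -0.129  0.001] [23 24 25] [ 0.437 -0.025  0.105]
```

View pics/w4.png

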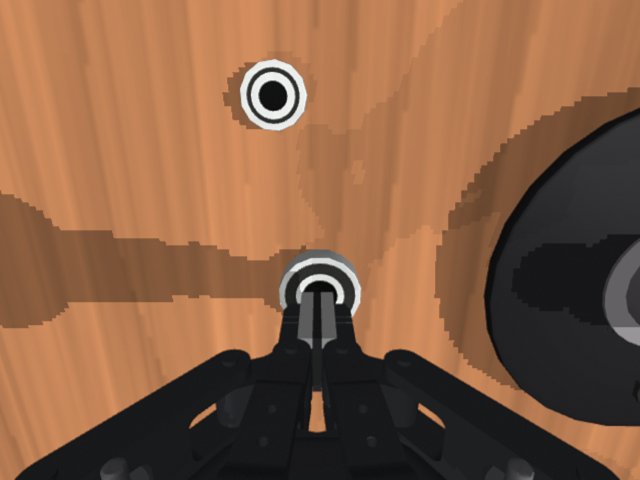

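w4 shows the shut fingers at (318,292-350) standing over the untouched bearing. Depth puts their ends near z = 0.033 m, while the reported TCP is 0.0013, about 30 mm off from the stated tool frame. I'll measure the offset with a gentle guarded touch on bare bench.

```bash
python3 - <<'E'
from h import *
np.set_printoptions(precision=4,suppress=True)
m.move_l([.4483,-.0425,.03]); m.move_l([.46,.0,.03],max_speed=.2); m.move_l([.46,0,.001]); m.dwell(.2)
f0=m.current_force(); z=.001; print(f0)
while z>-.036:
    z-=.0015 if z>-.02 else .001
    m.move_l([.46,0,z],max_speed=.03); f=m.current_force()-f0
    if abs(f[2])>4: print("contact",z,m.current_ee_pos(),f); break
print(z,f,m.current_time()); m.move_l([.46,0,.03])
E
```

```text
[ 0.6493  0.0352 -0.6647]
contact -0.026000000000000006 [ 0.4602 -0.     -0.0256] [-2.5552  0.7144  9.8115]
-0.026000000000000006 [-2.5552  0.7144  9.8115] 16.65
```

The fingertips touch the bench at a reported z of about -0.0255, so the real tips sit 25.5 mm above the reported TCP. I'll build that correction into the helpers and go on.

```bash
sed -i 's/^CAN=.*/CAN=np.array([.5551,-.2716]); HI=.17; OFF=-.0255/; s/\[\*f,z\]/[*f,z+OFF]/; s/\[\*s,z\]/[*s,z+OFF]/' h.py
python3 - <<'E'
from h import *
ok,p=pick((.448,-.0425),.04,.012,.0015)
print(ok)
if ok: print(place(0,.042,.021,.04)); print(m.current_force())
E
```

```text
expected (0.448, -0.0425) wrist [ 0.44834783 -0.04147723]
width 0.03738276805561128 force 40.189910531044006 t 21.2
True
held at can True 0.03778594423613779
True
[0.54466107 1.39192822 0.01457502]
```

```bash
python3 - <<'E'
from h import *
for i,(xy,d,h) in enumerate([((.4204,-.1787),.032,.010),((.4285,.0459),.028,.008),((.4329,.1627),.04,.012)]):
    ok,p=pick(xy,d,h,.001)
    if not ok: print("pick failed",i); break
    if not place((i+1)*2*np.pi/5,.042,.021,d): print("lost",i); break
p,_=m.grab_frame("wrist"); cv2.imwrite("pics/w5.png",p[:,:,::-1]); print(m.current_time())
E
```

```text
expected (0.4204, -0.1787) wrist [ 0.42035136 -0.17719339]
width 0.029040689331112073 force 39.54196214675903 t 29.2083
held at can True 0.029732134296476625
expected (0.4285, 0.0459) wrist [0.42882678 0.04831318]
width 0.025444085372616634 force 39.31027829647064 t 36.5417
held at can True 0.02505542547324294
expected (0.4329, 0.1627) wrist [0.43323737 0.16557929]
width 0.0376037593882263 force 40.19354581832886 t 45.0
held at can True 0.03803065720499285
49.225
```

View pics/w5.png

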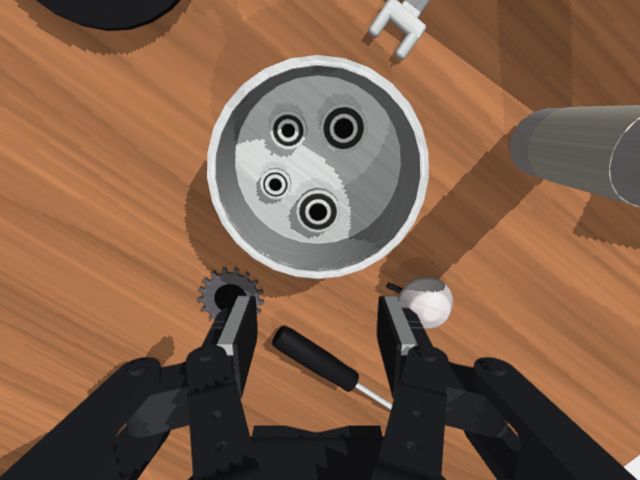

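All four bearings lie flat in the canister, at (288,130), (343,127), (275,184) and (318,211). Next are the fifth bearing and the tin.

```bash
sed -i 's/near(W,a,.03,h\*.6,h+.006)/near(W,a,.03,max(h*.6,h-.006),h+.006)/' h.py; python3 - <<'E'
from h import *
ok,p=pick((.3537,.3044),.032,.010,.001)
if ok: ok=place(8*np.pi/5,.042,.021,.032)
if ok:
    ok,p=pick((.5944,.3682),.044,.022,.088,yaw=np.pi/2+.0,name="tin",base=.085)
    cv2.imwrite("pics/w6.png",p[:,:,::-1])
    if ok: ok=place(0,.0,.037,.044)
print(ok,m.current_time())
p,_=m.grab_frame("wrist"); cv2.imwrite("pics/w7.png",p[:,:,::-1])
E
```

```text
expected (0.3537, 0.3044) wrist [0.35391565 0.30707594]
width 0.029958787220739396 force 39.54066574573517 t 54.4333
held at can True 0.029624831742708923
expected (0.5944, 0.3682) wrist [0.59311366 0.37007776]
width 0.04223946063494919 force 40.6056672334671 t 63.9667
held at can True 0.04218509834955313
True 68.5417
```

View pics/w7.png

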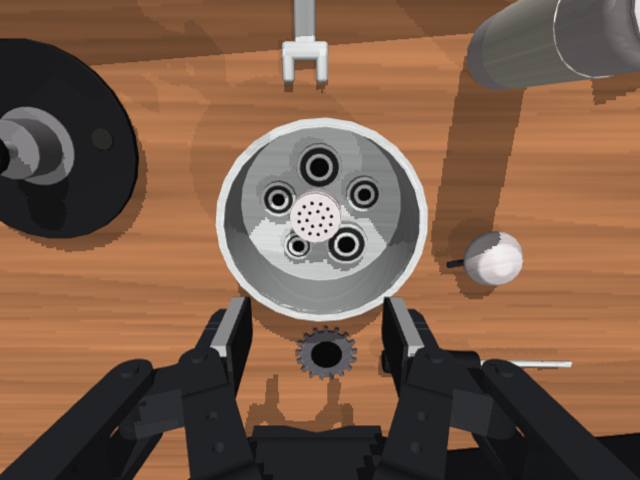

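All five bearings and the tin are in the can: the tin is centred at (316,218) with the bearings around it. Next is the lid.

```bash
python3 - <<'E'
from h import *
np.set_printoptions(precision=4,suppress=True)
p,W=cloud("wrist"); P=near(W,CAN,.1,.067,.077); c2=circ(P,.0775); print("can wrist",len(P),c2)
L=np.array([.6082,-.0343])
R=best([*L,HI],np.pi/2); m.move_ptp([*L,HI],R); m.set_gripper(.07/.085)
p,W=cloud("top"); P=near(W,CAN,.1,.069,.076); c1=circ(P,.0775); print("can top",c1)
p,W=cloud("wrist"); P=near(W,L,.03,.071,.086); l=(P[:,:2].min(0)+P[:,:2].max(0))/2
F=near(W,L,.095,.014,.026); print("plunger wrist",len(P),P.mean(0),l,"flange",len(F))
E
```

```text
can wrist 5973 [ 0.5535 -0.2742]
can top [ 0.5524 -0.275 ]
plunger wrist 1521 [ 0.6107 -0.0329  0.0785] [ 0.6099 -0.0329] flange 23146
```

```bash
python3 - <<'E'
from h import *
np.set_printoptions(precision=4,suppress=True)
C=np.array([.5533,-.2745]); L=np.array([.6095,-.0333])
m.move_l([*L,HI],max_speed=.2); m.move_l([*L,.028+OFF],max_speed=.15)
m.set_gripper(0,90); print("w",width(),m.current_grip_force())
m.move_l([*L,HI],max_speed=.15); print("w",width(),m.current_force(),m.current_ft_torque())
m.move_ptp([*C,HI],best([*C,HI],np.pi/2)); print("w",width())
f0=m.current_force()
m.move_l([*C,.028+OFF+.078],max_speed=.15); m.dwell(.2)
p,W=cloud("wrist"); cv2.imwrite("pics/w8.png",p[:,:,::-1])
for z in (.072,.068,.065,.063,.0615,.0608):
    m.move_l([*C,.028+OFF+z],max_speed=.04); f=m.current_force()-f0; print(z,f,width())
    if abs(f[2])>8 or np.hypot(*f[:2])>8: break
E
```

```text
w 0.04314501057352597 90.6239926815033
w 0.04303100215773134 [ 0.9411 -0.2557 -4.3938] [ 0.0342  0.0153 -0.0325]
w 0.04311696413753715
0.072 [ 0.597   0.2597 -0.7218] 0.0429137789165458
0.068 [ 0.2591 -0.0792  0.4099] 0.04281105676270785
0.065 [ 0.5209 -0.7152  0.5   ] 0.0428539122108769
0.063 [-0.9887 -0.4903 -0.1911] 0.043040098933758944
0.0615 [ 0.4802 -0.886   0.4721] 0.042746921304348914
0.0608 [-3.8011  1.3671  8.8348] 0.04303596425815089
```

View pics/w8.png

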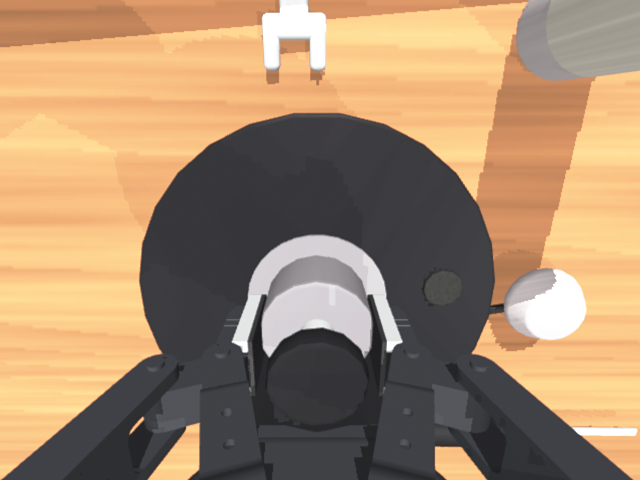

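The lid is held squarely by the barrel at (316,300), and a seating force showed at the expected height. I'll release it and check how it sits.

```bash
python3 - <<'E'
from h import *
np.set_printoptions(precision=4,suppress=True)
C=np.array([.5533,-.2745])
m.set_gripper(.07/.085); m.dwell(.2); m.move_l([*C,HI],max_speed=.12); m.dwell(.4)
p,W=cloud("wrist"); cv2.imwrite("pics/w9.png",p[:,:,::-1])
P=near(W,C,.028,.13,.15); print("plunger",len(P),P.mean(0),(P.min(0)+P.max(0))/2)
F=near(W,C,.08,.07,.09); r=np.hypot(*(F[:,:2]-C).T); F=F[r>.03]
A=np.c_[F[:,:2]-C,np.ones(len(F))]; s=np.linalg.lstsq(A,F[:,2],rcond=None)[0]; print("flange plane",s,len(F),"centre",(near(W,C,.1,.074,.09)[:,:2].min(0)+near(W,C,.1,.074,.09)[:,:2].max(0))/2, m.current_time())
E
```

```text
plunger 2391 [ 0.5545 -0.2741  0.1385] [ 0.5533 -0.274   0.1364]
flange plane [ 0.0005 -0.0005  0.081 ] 29468 centre [ 0.5528 -0.274 ] 78.75
```

View pics/w9.png

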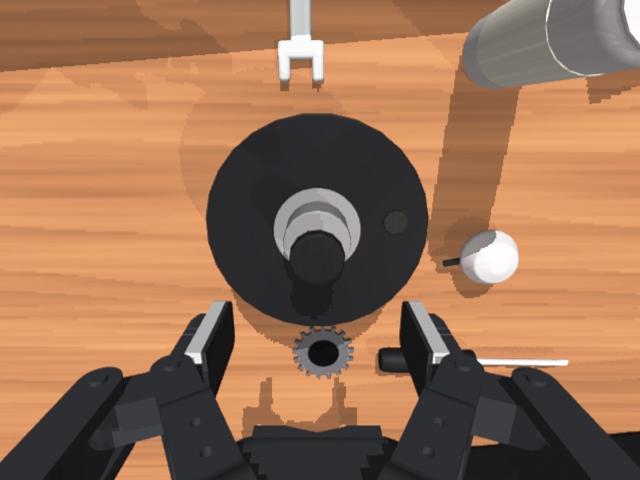

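The lid is level (slope under 0.001) and seated, flange top at 0.081 m, plunger at (317,255). Now the three strokes, force-guarded.

```bash
python3 - <<'E'
from h import *
np.set_printoptions(precision=4,suppress=True)
C=np.array([.5533,-.2743])
m.set_gripper(0.,30); m.move_l([*C,.146+OFF],max_speed=.2); m.dwell(.3); f0=m.current_force()[2]
for i in range(3):
    m.move_l([*C,.126+OFF],max_speed=.05); z=.126
    while z>.116:
        m.dwell(.05); f=m.current_force()[2]-f0
        if f>17: break
        z-=.0006; m.move_l([*C,z+OFF],max_speed=.02)
    m.dwell(.3); print("stroke",i,"z",z,m.current_ee_pos()[2]-OFF,"f",m.current_force()[2]-f0)
    m.move_l([*C,.146+OFF],max_speed=.06); m.dwell(.4); print("up f",m.current_force()[2]-f0)
m.move_l([*C,HI])
p,W=cloud("wrist"); P=near(W,C,.02,.10,.15); print("plunger z",np.median(P[:,2]))
# drawer: look from a place where the top camera sees it
m.move_ptp([.40,.1,.2],best([.40,.1,.2],np.pi/2))
p,W=cloud("top")
P=near(W,(.56,.355),.17,.130,.146); P=P[P[:,0]<.6]; q=cv2.minAreaRect(P[:,:2].astype(np.float32)); print("panel",len(P),q)
P=near(W,(.52,.355),.12,.095,.122); P=P[P[:,0]<.54]; print("handle",len(P),cv2.minAreaRect(P[:,:2].astype(np.float32)) if len(P) else 0)
print([(x["confidence"],x["at"]) for x in m.look_for("top","cab_drawer0_handle")][:2])
cv2.imwrite("pics/t2.png",p[:,:320,::-1]); print(m.current_time())
E
```

```text
stroke 0 z 0.11999999999999998 0.12178211537777829 f 18.941099334531888
up f -0.6850689873543746
stroke 1 z 0.11999999999999998 0.12180653700650268 f 19.217453646309643
up f -1.2642171115118308
stroke 2 z 0.11999999999999998 0.12181587983916903 f 18.872969413473097
up f -0.9743929930510324
plunger z 0.13755947912534944
panel 887 ((0.5294496417045593, 0.35684579610824585), (0.23518411815166473, 0.03744283691048622), 83.93954467773438)
handle 607 ((0.501695990562439, 0.3573910593986511), (0.07516106963157654, 0.2336399108171463), 0.36187222599983215)
[(0.94, [0.5732, 0.3611, 0.0865]), (0.66, [0.5136, -0.2054, 0.0194])]
97.5167
```

View pics/t2.png

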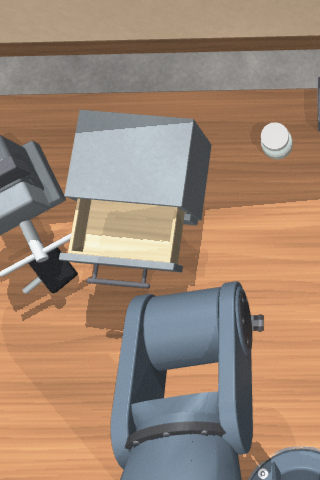

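The strokes all reached the stop at 16 mm travel, and the plunger is back up at 0.1376 m. The picture shows the drawer still open with the handle bar at about (119,283). I'll push it shut along its own axis, force-guarded.

```bash
python3 - <<'E'
from h import *
np.set_printoptions(precision=4,suppress=True)
a=np.radians(83.94); ax=np.array([np.sin(a),-np.cos(a)]); k=m.get_calibration("top"); K=k["camera_matrix"]
r=k["R"].T@np.array([(119-K[0,2])/K[0,0],(283-K[1,2])/K[1,1],1]); c=-k["R"].T@k["t"]; H=(c+r*((.116-c[2])/r[2]))[:2]; print("handle",H,ax)
R=best([*H,.1],a); s=H-.055*ax
m.move_ptp([*s,.17],R); m.move_l([*s,.100+OFF],max_speed=.2); m.dwell(.2); f0=m.current_force()
d=.0; hit=None
while d<.2:
    d+=.004; m.move_l([*(s+d*ax),.100+OFF],max_speed=.06); f=-(m.current_force()-f0)[:2]@ax
    if f>1 and hit is None: hit=d; print("touch",d,f)
    if f>12: print("stop",d,f); break
m.dwell(.3); print("moved",d,hit,m.current_force()-f0)
m.move_l([*(s+(d-.06)*ax),.100+OFF]); e=s+(d-.06)*ax
m.move_l([*e,.17]); m.move_ptp([.33,0.,.25],best([.33,0.,.25],np.pi/2))
p,W=cloud("top"); cv2.imwrite("pics/t3.png",p[:,:,::-1]); print(m.current_time())
E
```

```text
handle [0.4752 0.3576] [ 0.9944 -0.1056]
touch 0.1560000000000001 13.3752808773595
stop 0.1560000000000001 13.3752808773595
moved 0.1560000000000001 0.1560000000000001 [-11.7579   0.3855   6.0054]
112.8417
```

View pics/t3.png

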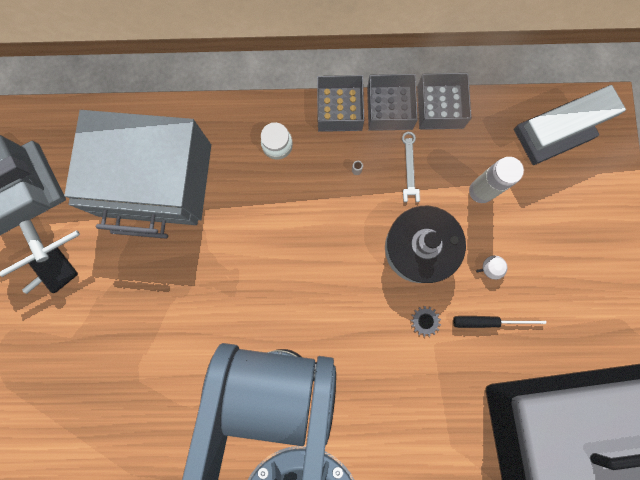

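The drawer is shut against its stop, the lid is on the can at (427,243), and nothing else has moved. I'll check the drawer gap with depth before handing in.

```bash
python3 - <<'E'
from h import *
p,W=cloud("top"); a=np.radians(83.94); ax=np.array([np.sin(a),-np.cos(a)]); t=np.array([np.cos(a),np.sin(a)])
V=W[...,:2]@ax; T=W[...,:2]@t; c=T[165,135]
s=(abs(T-c)<.09)&(W[...,2]>.03)&(V>.45)&(V<.8)
for lo in np.arange(.50,.64,.005):
    q=s&(V>=lo)&(V<lo+.005); print(round(lo,3),q.sum(),np.round(np.percentile(W[q][:,2],[5,50,95]),3) if q.any() else "")
E
```

```text
0.5 0 
0.505 0 
0.51 0 
0.515 0 
0.52 0 
0.525 0 
0.53 0 
0.535 0 
0.54 153 [0.047 0.111 0.116]
0.545 285 [0.05  0.113 0.118]
0.55 113 [0.05  0.114 0.117]
0.555 33 [0.049 0.112 0.116]
0.56 26 [0.046 0.111 0.115]
0.565 37 [0.048 0.111 0.116]
0.57 39 [0.05  0.109 0.115]
0.575 34 [0.048 0.109 0.116]
0.58 706 [0.038 0.095 0.135]
0.585 216 [0.133 0.136 0.138]
0.59 219 [0.133 0.136 0.138]
0.595 298 [0.133 0.139 0.149]
0.6 226 [0.145 0.148 0.151]
0.605 206 [0.146 0.148 0.151]
0.61 215 [0.146 0.148 0.151]
0.615 210 [0.145 0.148 0.151]
0.62 211 [0.146 0.148 0.151]
0.625 215 [0.146 0.148 0.151]
0.63 211 [0.146 0.148 0.151]
0.635 219 [0.146 0.148 0.151]
0.64 211 [0.146 0.148 0.151]
```

```bash
python3 -c "
from bench import manip as m
print(m.sign_off(), m.current_time())"
```

```text
the job is handed in; nothing more can be done
the job is handed in; nothing more can be done
```

I handed the job in at about 113 s of the 210 s, but the sign-off gave no pass/fail verdict: five bearings and the tin are in the canister, the lid is seated level, three full strokes are done and the drawer is shut, with bystanders in place by eye; the real fingertips sit 25.5 mm above the reported TCP, which made the first two grasps miss until I measured and corrected it.

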